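# Dress the sugar caddy: seat the nested lids, then take off the transit cover

## Robot

A 7-joint arm with a two-finger parallel gripper is mounted at the origin on the work surface. World frame = base frame: x ahead of the robot, y to its left, z up, the work surface at z = 0. Lengths are in m, angles in rad, forces in N, time in s.
With the tool pointing down it reaches from about 0.425 to 0.925 m from the base axis. Payload 6.8 kg.
Tool frame: the origin (TCP) lies at the very end of the fingers, on their centre line; the grasp point (between the pads) lies 19 mm behind it; z points along the fingers, y is the direction in which the jaws open and shut (so a half turn about z gives the same grasp; the last joint's range is limited). The gripper opens to 85 mm and grips with 20 to 120 N. Pads are 22 mm wide; open, the fingers measure 114 mm over their backs; the gripper's body (76 mm by 85 mm) begins 54 mm behind the grasp point. The pads swing forward as they close: fully open they stand 13 mm farther back than shut.
Start: joints at [1.055, 0.477, 0.022, 1.555, -0.011, 1.109, -0.083], TCP at [0.268, -0.62, 0.231] pointing down, gripper open.
Joint ranges: [-2.96, 2.96], [-0.34, 2.1], [-1.41, 1.46], [0.24, 2.44], [-1.37, 4.51], [0.17, 1.92], [-2.96, 2.96]. Speed limits (rad/s): [2.39, 2.39, 3.14, 3.14, 3.14, 3.14, 3.14].

## Interface

Orientations are given as a unit quaternion [w, x, y, z].
In Python, from station import bot gives the robot as it stands.
- The arm moves only by the tool move_arm, never from a script. Its argument "commands" is text: rows parted by semicolons, each of 7 numbers parted by spaces: the opening, from 0 (shut) to 1 (fully open), then the shift along the tool's x, y, z in cm, then the turn, a rotation vector about the tool's x, y, z in degrees. In form: gripper tx ty tz rx ry rz; .... A call has 1 to 12 rows; each row shifts and turns the commanded pose from where the row before left it, along the tool's axes as they then stand; what a row does not reach is not made up. A row lasts 1/12 s, in which the tool goes at most 41.7 mm and 7.16 degrees, less where a joint would pass 70% of its speed; a pose out of reach is approached as far as the arm can. A call with a gripper value outside its range is refused whole. The fingers move at their own pace and stop on an object; "force" is the grip in N (left out, the last holds). Time passes only in rows, so rows that do not move let the fingers close. It gives the time, the measured TCP pose, the force and the opening at its end, in the units of the state.
- bot.get_obs(): the state, without advancing time (a new reading comes with each control period).
- bot.read_camera(name): name is "scene" or "top" or "wrist"; returns a dict with "img" (384x512x3 uint8, red, green, blue), "K" (3x3 intrinsics, pixels), "rvec" (rotation vector, rad) and "tvec" (3), from world to camera coordinates, as OpenCV has them; the wrist camera has in their place "hand_eye" (4x4, takes a point from camera to tool coordinates, whose origin is the TCP and whose axes are the flange's). Camera axes: x right, y down, z forward; pixel columns grow to the right and rows downward; lengths in m; the calibration is good to about 2 mm. A picture is of the moment at which its call begins: read the wrist's pose just before it. There is no depth.
- bot.hand_in(): hands the job in, once; it reports no verdict.
The state is a dict: "t": time; "q": joint angles; "joint_vel": joint speeds; "joint_torque": joint torques, N m; "eef_pos": TCP position; "tool_rot": TCP orientation; "contact_force": force on the tool from outside, world axes, zero at the start; "torque": the same for the moment, N m; "gripper_width": opening from 0.0 (shut) to 1.0 (fully open).
Only numpy, scipy, OpenCV 4.12 (cv2) and the standard library are available. Lean on these libraries where they do the work, as an engineer would, in place of code of your own. Each camera call takes 0.05 s, during which the arm holds its last target. There are 200 camera calls.

## Task

Close the open green sugar caddy for the guests: pick up its nested lids together by the inner lid's dark wooden knob, lower them gently into the caddy until the white inner lid is fully home, and let go. Then take the brass outer lid by its collar and lift it off alone, leaving the inner lid seated, and finish while still holding the brass lid level, clear above the inner lid's knob. The two lids must not part before they are on the caddy; do not shift the caddy or disturb the rest of the table setting.

Things in the scene. Friction and masses are not known exactly. Their poses are not given: they have to be found in the camera images.
- caddy: sage green round tin, open at the top, sugar cubes inside; outside 96 mm, mouth 88 mm across, 85 mm high, walls 4 mm, about 0.75 kg, loose on the table; origin at the centre of its underside, z up. The cubes lie more than 25 mm below the rim, clear of the lid
- inner_lid: white inner lid, 0.16 kg; origin: centre of its underside, z up. Upward from there: plug 82 mm across (foot tapered to 74) to 14 mm, flange 92 mm across to 18 mm, hub 32 mm to 26 mm, dark wooden knob 20 mm across to 66 mm. Starts on the coaster inside the brass lid, the knob's top 27 mm sticking out above the brass collar. Seated, the flange rests on the caddy's rim, origin 71 mm above the caddy's
- outer_lid: brass outer lid, 0.12 kg, loose over the inner lid; origin: centre of its lower edge, z up. Skirt 112 mm outside, 106 inside; flat top face at 14 mm; round collar 46 mm outside, 38 inside, from 14 to 32 mm, with the knob standing up through it. Nested: origin 7 mm above the inner lid's, 3 mm sideways play. Comes straight up, clear of the knob once raised 59 mm
- coaster: marble disc 136 mm across, 10 mm thick, fixed, on which the nested lids start; origin at the centre of its underside
- coffee_caddy: blue tin with a white lid and a short dark wooden knob, closed, 96 mm across, 92 mm high, origin under its centre; leave it alone
- flute_left: full champagne flute, 66 mm foot, 215 mm tall, origin under its foot; leave it alone
- flute_right: second champagne flute, the same size, origin under its foot; leave it alone
- cup: white coffee cup, 74 mm across, 62 mm high, origin under its centre; leave it alone
- tumbler: glass tumbler, 72 mm across, 100 mm high, origin under its centre; leave it alone
- dessert_plate: white plate, 150 mm across, 18 mm high, origin under its centre; leave it alone
- spoon: steel spoon 170 mm long lying along its x, origin under its middle; leave it alone
Not all that is in view belongs to the job. Leave any purple look-alike of the inner_lid alone. Of the things shaped like the outer_lid, the brass one is meant.

How it is judged:
By the outcome, as a careful person would: the job done as asked, in the order asked, and still so for the second after the job is handed in, while the arm keeps its last pose, push and grip.
It also fails if it takes over 59 s, if anything falls off the work surface, if the arm or the gripper's body presses on something with over 40 N, if the wrist force passes 120 N, or if a joint passes its speed limit or range.

## Working session

There is one attempt and no reset: what is moved stays moved. The work goes in short steps, Python scripts to look and compute and a tool call to move; the robot and the scene stay as the last step left them, time stands still between calls to the robot, and variables do not carry over. Pictures are saved under pics/ and viewed, about 8 in all and at most 12, crops included, and the job is handed in when it is done.

Besides the shell and the picture viewer there is one more tool, called after "Request:" by a JSON object that holds its "op" and its "data". move_arm: Moves the arm, as the interface text tells. Its arguments: {"type":"object","properties":{"commands":{"type":"string"},"force":{"type":"number"}},"required":["commands"]}

```bash
mkdir -p pics; cat > h.py <<'E'
import numpy as np, cv2
from station import bot
def cam(n):
    o=bot.get_obs(); c=bot.read_camera(n); K=np.array(c["K"])
    if n=="wrist":
        w,x,y,z=o["tool_rot"]; 
        from scipy.spatial.transform import Rotation as R
        T=np.eye(4);T[:3,:3]=R.from_quat([x,y,z,w]).as_matrix();T[:3,3]=o["eef_pos"]
        M=T@np.array(c["hand_eye"])
    else:
        M=np.eye(4);Rm=cv2.Rodrigues(np.array(c["rvec"]))[0]
        M[:3,:3]=Rm.T;M[:3,3]=-Rm.T@np.array(c["tvec"]).ravel()
    return c["img"],K,M
def ray(K,M,u,v,z):
    d=M[:3,:3]@np.linalg.inv(K)@[u,v,1]; o=M[:3,3]
    return o+d*(z-o[2])/d[2]
def save(img,n): cv2.imwrite("pics/"+n+".png",img[:,:,::-1])
E
python3 - <<'E'
from h import *
for n in("top","scene"):
    i,K,M=cam(n); save(i,n+"0"); print(n,K[0,0],M.round(3).tolist())
    np.savez(n+"0.npz",i=i,K=K,M=M)
o=bot.get_obs(); print(o)
E
```

```text
top 411.1139925346378 [[-0.0, -0.996, 0.092, 0.437], [-1.0, 0.001, 0.007, -0.02], [-0.007, -0.092, -0.996, 1.231], [0.0, 0.0, 0.0, 1.0]]
scene 457.60565043924237 [[-0.846, 0.378, -0.377, 1.098], [0.534, 0.608, -0.587, 0.842], [0.007, -0.698, -0.716, 1.082], [0.0, 0.0, 0.0, 1.0]]
{'t': 0.1, 'q': array([ 1.05486316,  0.47771534,  0.02234516,  1.55627574, -0.01149904,
        1.10928382, -0.08307422]), 'joint_vel': array([ 2.05223255e-03, -4.07338335e-03,  1.85349342e-03, -1.66458116e-03,
        4.47026380e-04,  5.06545853e-05,  1.05573265e-03]), 'joint_torque': array([ 4.87750236e-03, -5.97761786e+01,  1.61429219e+00, -2.81953096e+01,
        1.29552896e-02,  5.08534518e-03,  3.60818575e-06]), 'eef_pos': array([ 0.26751758, -0.61919302,  0.23045683]), 'tool_rot': array([-7.47386491e-04,  9.79276126e-01,  2.02528186e-01, -2.12547829e-04]), 'contact_force': array([-0.0368491 ,  1.00414301, -0.84833338]), 'torque': array([ 0.06032764,  0.01896052, -0.04857717]), 'gripper_width': 0.9970178643144627}
```

View pics/top0.png

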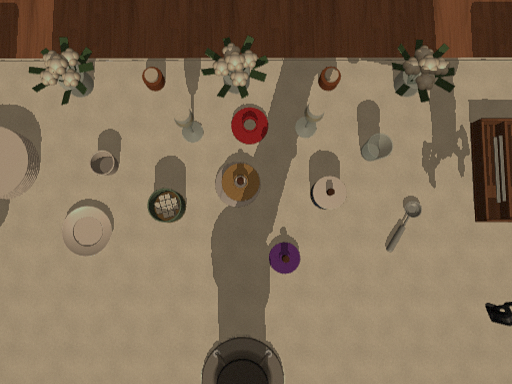

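View pics/scene0.png

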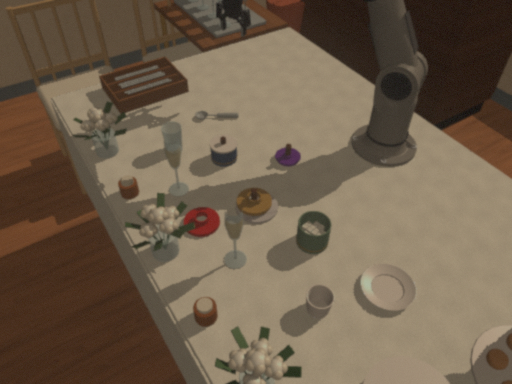

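```bash
python3 - <<'E'
from h import *
d=np.load("top0.npz"); i,K,M=d["i"],d["K"],d["M"]
hsv=cv2.cvtColor(i,cv2.COLOR_RGB2HSV)
def blob(m,win):
    x0,x1,y0,y1=win; mm=np.zeros_like(m);mm[y0:y1,x0:x1]=m[y0:y1,x0:x1]
    n,l,s,c=cv2.connectedComponentsWithStats(mm); k=1+s[1:,4].argmax()
    p=np.argwhere(l==k)[:,::-1].astype(np.int32); return cv2.minEnclosingCircle(p),s[k]
b=blob(cv2.inRange(hsv,(10,90,60),(30,255,255)),(210,275,155,215)); print("brass",b,ray(K,M,*b[0][0],.031))
g=blob(cv2.inRange(hsv,(40,40,0),(95,255,255)),(140,195,180,230)); print("green",g,ray(K,M,*g[0][0],.085))
for n,u,v,z in(("coaster",237,184,.01),("fl",192,132,0),("fr",306,130,0),("coffee",329,193,.09),("purple",285,258,.03),("red",250,126,.03),("knob",240,180,.076)):print(n,ray(K,M,u,v,z).round(3))
o=cv2.resize(i[100:240,130:350],None,fx=3.6,fy=3.6,interpolation=cv2.INTER_CUBIC);save(o,"crop0")
E
```

```text
brass (((240.17453002929688, 181.70989990234375), 19.412378311157227), array([ 221,  163,   39,   39, 1084], dtype=int32)) [0.56723064 0.00684189 0.031     ]
green (((157.5, 218.0), 4.031229019165039), array([154, 215,   8,   6,  14], dtype=int32)) [0.45993996 0.23580937 0.085     ]
coaster [0.563 0.017 0.01 ]
fl [0.723 0.155 0.   ]
fr [ 0.729 -0.193  0.   ]
coffee [ 0.529 -0.242  0.09 ]
purple [ 0.346 -0.123  0.03 ]
red [ 0.734 -0.022  0.03 ]
knob [0.567 0.006 0.076]
```

View pics/crop0.png

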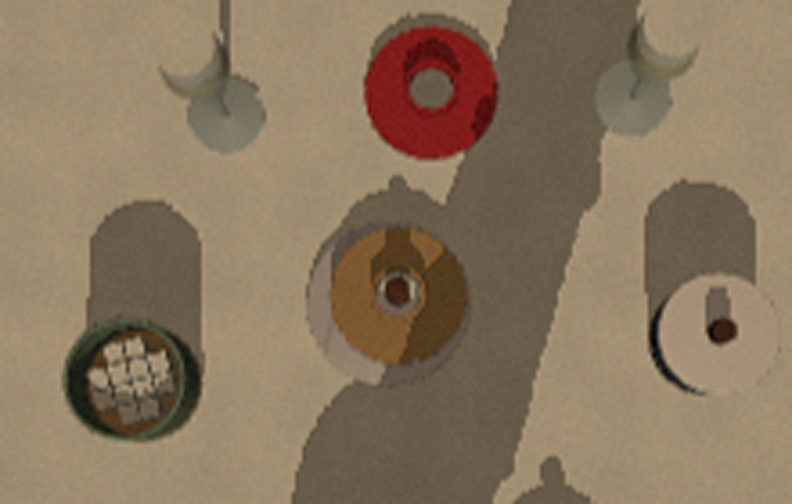

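Request:
{"op": "move_arm", "data": {"commands": "1 2.6 -2.28 -0.5 0 0 0;1 2.6 -2.28 -0.5 0 0 0;1 2.6 -2.28 -0.5 0 0 0;1 2.6 -2.28 -0.5 0 0 0;1 2.6 -2.28 -0.5 0 0 0;1 2.6 -2.28 -0.5 0 0 0;1 2.6 -2.28 -0.5 0 0 0;1 2.6 -2.28 -0.5 0 0 0;1 2.6 -2.28 -0.5 0 0 0;1 2.6 -2.28 -0.5 0 0 0"}}

```text
t: 0.93
eef_pos: [0.4161, -0.3055, 0.2813]
tool_rot: [-0.0, 0.979, 0.202, -0.0]
contact_force: [1.5, -0.0, -0.1]
gripper_width: 0.999
```

Request:
{"op": "move_arm", "data": {"commands": "1 2.6 -2.28 0 0 0 0;1 2.6 -2.28 0 0 0 0;1 2.6 -2.28 0 0 0 0;1 2.6 -2.28 0 0 0 0;1 2.6 -2.28 0 0 0 0;1 2.6 -2.28 0 0 0 0;1 2.6 -2.28 0 0 0 0;1 2.6 -2.28 0 0 0 0;1 2.6 -2.28 0 0 0 0;1 0 0 0 0 0 0;1 0 0 0 0 0 0"}}

```text
t: 1.85
eef_pos: [0.5496, -0.0235, 0.2808]
tool_rot: [-0.001, 0.979, 0.205, -0.0]
contact_force: [0.7, -1.4, -0.4]
gripper_width: 0.999
```

```bash
python3 - <<'E'
from h import *
i,K,M=cam("wrist"); save(i,"w1"); np.savez("w1.npz",i=i,K=K,M=M); print(K,M.round(3)); o=bot.get_obs();print(o["eef_pos"],o["tool_rot"],o["q"].round(2),o["t"])
d=np.load("top0.npz");print(ray(d["K"],d["M"],165.3,205,.085))
E
```

```text
[[332.84873345   0.         252.20193105]
 [  0.         332.84873345 190.91491447]
 [  0.           0.           1.        ]] [[ 0.4   -0.878 -0.263  0.616]
 [-0.916 -0.383 -0.115  0.006]
 [ 0.     0.287 -0.958  0.424]
 [ 0.     0.     0.     1.   ]]
[ 0.54916231 -0.02566325  0.28077224] [-4.28987959e-05  9.79128267e-01  2.03242514e-01 -5.61390342e-04] [ 0.22  0.25 -0.35  1.78  0.09  1.13 -1.31] 1.9
[0.49615186 0.21470867 0.085     ]
```

View pics/w1.png

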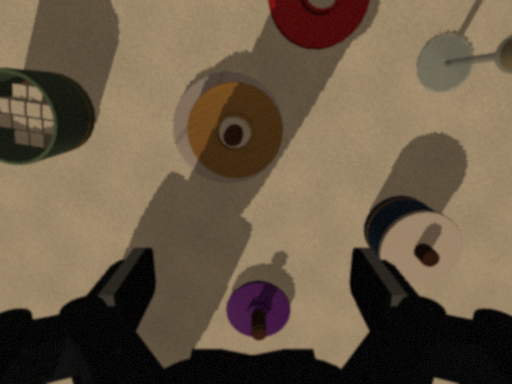

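```bash
python3 - <<'E'
from h import *
from scipy.optimize import least_squares
d=np.load("w1.npz"); i,K,M=d["i"],d["K"],d["M"]
hsv=cv2.cvtColor(i,cv2.COLOR_RGB2HSV)
m=cv2.inRange(hsv,(8,110,50),(28,255,255)); m[:, :150]=0;m[:,320:]=0;m[200:]=0
c=max(cv2.findContours(m,0,cv2.CHAIN_APPROX_NONE)[0],key=cv2.contourArea)[:,0]
h=cv2.convexHull(c)[:,0]
P=np.array([ray(K,M,u,v,.031)[:2] for u,v in h])
f=least_squares(lambda p:np.hypot(*(P-p[:2]).T)-p[2],[.567,.007,.056],loss="soft_l1",f_scale=.001).x
print("brass",f)
r=i[110:160,210:260]; g=r.max(2); k=(g<60).astype(np.uint8)
n,l,s,cc=cv2.connectedComponentsWithStats(k); j=1+s[1:,4].argmax(); print(s[1:],cc[j]+[210,110])
p=np.argwhere(l==j)[:,::-1]+[210,110]
# knob far/top edge: rays at top height
for z in(.076,.049):
  Q=np.array([ray(K,M,u,v,z)[:2] for u,v in p]);print(z,Q.min(0),Q.max(0),Q.mean(0))
# top camera knob
d=np.load("top0.npz"); i,K,M=d["i"],d["K"],d["M"]
r=i[172:190,231:250].max(2); print(r)
E
```

```text
brass [0.56636992 0.00657926 0.05599123]
[[ 22   2   3   2   3]
 [ 26   2  12   7  17]
 [ 14   5   1   1   1]
 [ 16   4   1   1   1]
 [ 38   8   4   6  10]
 [ 10  11   1   2   2]
 [  5  14  31  27 415]
 [  7  16   2   4   5]
 [ 42  16   2   2   2]
 [  4  21   1   1   1]
 [  4  25   1   1   1]
 [ 38  32   2   2   2]
 [ 37  38   1   1   1]
 [ 42  39   1   1   1]
 [ 14  42   1   1   1]
 [ 34  42   1   1   1]
 [ 34  46   1   1   1]] [231.58795181 136.84337349]
0.076 [ 0.55198718 -0.00980523] [0.57952072 0.02445089] [0.56562868 0.00715613]
0.049 [ 0.54702606 -0.01101967] [0.57669688 0.02589556] [0.56172648 0.0072583 ]
[[124 121  76  82  81  84  80  85  82  83  84  87  85  85  83  84  82 130
  126]
 [127 124  81  82  82  84  79  80  83  81  82  86  84  81  81  82  88 129
  110]
 [126 125  77  80  76  92  79  70  70  73  73  70  84 104  77  80  84 108
   83]
 [127 122  80  83  90 112  71  71  75  81  64  72  79 122  99  83  86  84
   83]
 [126 123  84  95 117 112  80  91  93  97  75 100  87 111 122 107  68  85
   86]
 [123 121  81 117  99 113 107  86  69  55  54  95 115 114 104 120  73  84

[... 279 characters left out ...]
  66  65  70  66  62  85 177 107 112 126  81
   82]
 [124 123 120 100 111 108  60  58  65  65  69  66  64 155 109 100 125  88
   83]
 [120 124 115 109 114 112  84  53  60  67  73  58  72 110 106  83 132  82
   83]
 [124 121 105 116 110 111 110  84  64  64  76  84 100 114 102 106 123  76
   84]
 [123 123 110 121 107 112 108 113 101  88  90 113 110 104  99 124  92  83
   83]
 [122 125 126 121 120 111 102 111 107 110 112 110 109 111 128 101  78  82
   82]
 [123 121 124 123 114 119 123 113 106 109 106 117 124 122 123  71  85  80
   83]
 [123 125 125 123 113 120 131 123 115 119 120 117 130 119  70  85  79  82
   82]
 [125 123 123 123 124 122 118 123 118 124 125 113 119 110  82  82  84  83
   85]]
```

Request:
{"op": "move_arm", "data": {"commands": "1 1.4 -1.12 2.5 0 0 0;1 1.4 -1.12 2.5 0 0 0;1 0 0 3 0 0 0;1 0 0 3 0 0 0;1 0 0 3 0 0 0;1 0 0 3 0 0 0;1 0 0 2 0 0 0;1 0 0 1.5 0 0 0;1 0 0 1 0 0 0;1 0 0 0.9 0 0 0;1 0 0 0 0 0 0;1 0 0 0 0 0 0", "force": 40}}

```text
t: 2.9
eef_pos: [0.5664, 0.005, 0.0576]
tool_rot: [0.0, 0.979, 0.202, 0.0]
contact_force: [0.1, 0.0, 1.0]
gripper_width: 1.001
```

Request:
{"op": "move_arm", "data": {"commands": "0.5 0 0 0.3 0 0 0;0.4 0 0 0.2 0 0 0;0.35 0 0 0 0 0 0;0.3 0 0 0 0 0 0;0.25 0 0 0 0 0 0;0.2 0 0 0 0 0 0;0.15 0 0 0 0 0 0;0.1 0 0 0 0 0 0;0 0 0 0 0 0 0;0 0 0 0 0 0 0;0 0 0 0 0 0 0;0 0 0 0 0 0 0", "force": 40}}

```text
t: 3.9
eef_pos: [0.5664, 0.0058, 0.0525]
tool_rot: [-0.0, 0.979, 0.203, 0.0]
contact_force: [-2.0, 1.4, 4.1]
gripper_width: 0.214
```

```bash
python3 - <<'E'
from h import *
i,K,M=cam("wrist"); save(i,"w2"); o=bot.get_obs();print(o["eef_pos"],o["contact_force"],o["gripper_width"],o["t"])
E
```

```text
[0.56639175 0.0057911  0.05254768] [-2.02292636  0.47640088  4.85234466] 0.2185626627645818 3.95
```

View pics/w2.png

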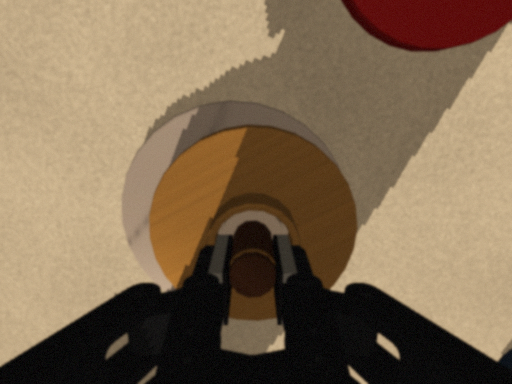

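Request:
{"op": "move_arm", "data": {"commands": "0 0 0 -0.2 0 0 0;0 0 0 -0.4 0 0 0;0 0 0 -0.7 0 0 0;0 0 0 -1 0 0 0;0 0 0 -1.4 0 0 0;0 0 0 -1.8 0 0 0;0 0 0 -2 0 0 0;0 0 0 -2 0 0 0;0 0 0 -1.8 0 0 0;0 0 0 -1 0 0 0;0 0 0 -0.5 0 0 0;0 0 0 0 0 0 0", "force": 60}}

```text
t: 4.95
eef_pos: [0.5667, 0.0055, 0.1815]
tool_rot: [0.0, 0.979, 0.202, 0.001]
contact_force: [0.7, 0.5, -3.9]
gripper_width: 0.212
```

```bash
python3 - <<'E'
from h import *
from scipy.optimize import least_squares
i,K,M=cam("wrist"); save(i,"w3"); o=bot.get_obs();print(o["eef_pos"],o["tool_rot"],o["contact_force"],o["torque"],o["gripper_width"],o["t"])
for n in("top0","w1"):
    d=np.load(n+".npz"); i=d["i"]
    c=i[170:240,135:200] if n=="top0" else i[50:180,0:110]
    save(cv2.resize(c,None,fx=6 if n=="top0" else 3,fy=6 if n=="top0" else 3,interpolation=cv2.INTER_CUBIC).clip(0,255)//1,"c_"+n)
a=cv2.imread("pics/c_top0.png");b=cv2.imread("pics/c_w1.png");H=max(a.shape[0],b.shape[0])
print(a.shape,b.shape)
p=lambda x:cv2.copyMakeBorder(x,0,H-x.shape[0],0,0,0)
cv2.imwrite("pics/cc.png",np.clip(np.hstack([p(a),p(b)]).astype(int)*2,0,255).astype(np.uint8))
E
```

```text
[0.56611277 0.00543371 0.18033705] [1.16290067e-04 9.79304981e-01 2.02390040e-01 1.07925901e-04] [-0.16149489  0.0959728  -2.65568557] [ 0.00111719  0.01865842 -0.01392359] 0.21357738981124713 5.0
(420, 390, 3) (390, 330, 3)
```

View pics/cc.png

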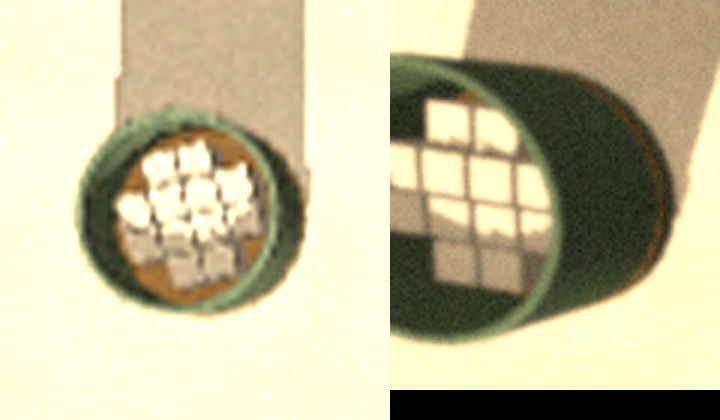

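View pics/w3.png

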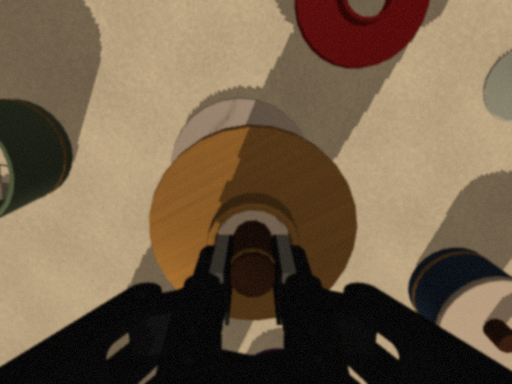

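Request:
{"op": "move_arm", "data": {"commands": "0 -0.4 -0.85 0 0 0 0;0 -0.8 -1.7 0 0 0 0;0 -0.8 -1.7 0 0 0 0;0 -0.8 -1.7 0 0 0 0;0 -0.8 -1.7 0 0 0 0;0 -0.8 -1.7 0 0 0 0;0 -0.5 -0.9 0 0 0 0;0 0 0 0 0 0 0;0 0 0 0 0 0 0;0 0 0 0 0 0 0"}}

```text
t: 5.83
eef_pos: [0.4811, 0.0795, 0.1801]
tool_rot: [0.0, 0.979, 0.202, 0.0]
contact_force: [0.1, -0.2, -1.8]
gripper_width: 0.209
```

```bash
cat > rim.py <<'E'
from h import *
from scipy.optimize import least_squares
def rim(i,K,M,g,z=.085):
    f=cv2.GaussianBlur(i,(3,3),0).astype(int); m=((f[:,:,1]-f[:,:,0]>12)&(f[:,:,1]>50)).astype(np.uint8)
    p=np.argwhere(m)[:,::-1]; P=np.array([ray(K,M,u,v,z)[:2] for u,v in p])
    r=np.hypot(*(P-g).T); P=P[(r<.056)&(r>.036)]
    s=least_squares(lambda p:np.hypot(*(P-p[:2]).T)-.046,g,loss="soft_l1",f_scale=.0015)
    s2=least_squares(lambda p:np.hypot(*(P-p[:2]).T)-p[2],[*s.x,.046],loss="soft_l1",f_scale=.0015)
    return s.x.round(4),s2.x.round(4),len(P),np.abs(s.fun).mean(),m
E
python3 - <<'E'
from rim import *
i,K,M=cam("wrist"); save(i,"w4"); np.savez("w4.npz",i=i,K=K,M=M); o=bot.get_obs();print(o["eef_pos"],o["t"],o["contact_force"])
for n in("top0","w1","w4"):
    d=np.load(n+".npz"); print(n,rim(d["i"],d["K"],d["M"],np.array([.496,.215]))[:4])
E
```

```text
[0.48125449 0.07941528 0.18011117] 5.8833 [-0.41706394  0.68396038 -1.94854501]
top0 (array([0.496, 0.215]), array([0.496, 0.215, 0.046]), 0, np.float64(nan))rim.py:9: RuntimeWarning: Mean of empty slice.
  return s.x.round(4),s2.x.round(4),len(P),np.abs(s.fun).mean(),m
  ret = ret.dtype.type(ret / rcount)
Traceback (most recent call last):
  File "rim.py", line 6, in rim
    r=np.hypot(*(P-g).T); P=P[(r<.056)&(r>.036)]
                 ~^~
ValueError: operands could not be broadcast together with shapes (0,) (2,)
```

View pics/w4.png

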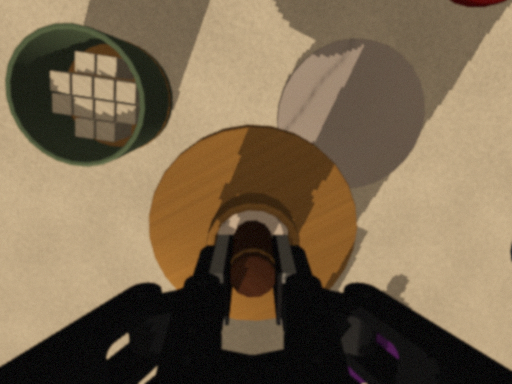

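```bash
python3 - <<'E'
from h import *
d=np.load("w4.npz");f=cv2.GaussianBlur(d["i"],(3,3),0).astype(int)
for v,a,b in((95,2,18),(95,134,180)): print(f[v,a:b].tolist())
d=np.load("top0.npz");print(d["i"][205,144:152].tolist(),d["i"][205,176:190].tolist())
E
```

```text
[[192, 169, 134], [190, 168, 132], [181, 160, 125], [159, 143, 108], [126, 120, 87], [98, 101, 70], [84, 92, 62], [74, 83, 55], [62, 69, 46], [47, 52, 35], [34, 38, 26], [28, 32, 21], [27, 31, 21], [27, 30, 21], [27, 31, 22], [28, 32, 21]]
[[166, 145, 113], [131, 114, 88], [96, 84, 64], [77, 69, 52], [74, 71, 51], [78, 79, 55], [82, 87, 60], [83, 91, 61], [79, 87, 58], [69, 75, 50], [53, 58, 39], [38, 43, 29], [31, 34, 24], [29, 31, 21], [28, 31, 21], [29, 32, 22], [29, 32, 22], [30, 32, 22], [30, 32, 22], [29, 32, 21], [30, 31, 21], [29, 31, 21], [29, 32, 22], [29, 32, 23], [29, 32, 22], [28, 31, 22], [29, 32, 23], [28, 33, 22], [27, 32, 20], [27, 32, 20], [28, 33, 22], [29, 32, 22], [31, 32, 21], [37, 34, 21], [46, 37, 21], [50, 39, 21], [48, 40, 24], [56, 50, 34], [79, 70, 53], [104, 91, 70], [117, 102, 79], [121, 105, 82], [123, 106, 83], [131, 113, 88], [148, 128, 100], [169, 148, 116]]
[[162, 145, 115], [164, 144, 116], [166, 147, 117], [116, 109, 85], [78, 83, 61], [27, 30, 23], [25, 29, 19], [27, 32, 24]] [[100, 88, 69], [106, 93, 76], [52, 45, 35], [63, 54, 41], [75, 78, 58], [51, 56, 41], [34, 37, 27], [31, 31, 23], [26, 29, 22], [59, 53, 40], [159, 142, 113], [162, 142, 113], [156, 139, 111], [161, 144, 115]]
```

```bash
sed -i 's/>12)&(f\[:,:,1\]>50)/>=3)\&(f[:,:,1]>48)/' rim.py; python3 - <<'E'
from rim import *
from scipy.spatial.transform import Rotation as R
for n in("top0","w1","w4"):
    d=np.load(n+".npz"); print(n,rim(d["i"],d["K"],d["M"],np.array([.496,.215]))[:4])
# held brass centre in w4: brass face height = tcp-.0525+.031
d=np.load("w4.npz"); i,K,M=d["i"],d["K"],d["M"]
m=cv2.inRange(cv2.cvtColor(i,cv2.COLOR_RGB2HSV),(8,110,50),(28,255,255)); m[:,:145]=0;m[:,362:]=0;m[255:]=0;m[:115]=0
h=cv2.convexHull(max(cv2.findContours(m,0,1)[0],key=cv2.contourArea))[:,0]; h=h[(h[:,1]<245)]
P=np.array([ray(K,M,u,v,.1586)[:2] for u,v in h])
for rr in(None,):
  f=least_squares(lambda p:np.hypot(*(P-p[:2]).T)-p[2],[.481,.08,.056],loss="soft_l1",f_scale=.001).x
print("brass",f,len(P), bot.get_obs()["eef_pos"])
E
```

```text
top0 (array([0.494 , 0.2157]), array([0.4945, 0.2153, 0.0452]), 121, np.float64(0.001897108052172827))
w1 (array([0.495 , 0.2179]), array([0.4958, 0.2161, 0.0444]), 473, np.float64(0.0011755412547368041))
w4 (array([0.4937, 0.2167]), array([0.4942, 0.2169, 0.0447]), 2985, np.float64(0.0022719197197180875))
brass [0.48191339 0.07986511 0.0555583 ] 33 [0.48125449 0.07941528 0.18011117]
```

Request:
{"op": "move_arm", "data": {"commands": "0 0.4 -0.7 0 0 0 0;0 0.8 -1.5 0 0 0 0;0 0.9 -1.6 0 0 0 0;0 0.9 -1.6 0 0 0 0;0 0.9 -1.6 0 0 0 0;0 0.9 -1.6 0 0 0 0;0 0.8 -1.6 0 0 0 0;0 0.6 -1.2 0 0 0 0;0 0.4 -0.7 0 0 0 0;0 0 0 0 0 0 0;0 0 0 0 0 0 0;0 0 0 0 0 0 0"}}

```text
t: 6.88
eef_pos: [0.4934, 0.2162, 0.18]
tool_rot: [0.0, 0.979, 0.202, -0.0]
contact_force: [0.9, -0.4, -2.4]
gripper_width: 0.211
```

Request:
{"op": "move_arm", "data": {"commands": "0 0 0 0.8 0 0 0;0 0 0 1 0 0 0;0 0 0 1 0 0 0;0 0 0 0.6 0 0 0;0 0 0 0 0 0 0;0 0 0 0 0 0 0"}}

```text
t: 7.38
eef_pos: [0.4928, 0.2172, 0.1455]
tool_rot: [0.0, 0.979, 0.202, -0.001]
contact_force: [-0.1, 1.0, -2.7]
gripper_width: 0.207
```

```bash
python3 - <<'E'
from h import *
i,K,M=cam("wrist"); j,K2,M2=cam("scene"); o=bot.get_obs();print(o["eef_pos"],o["t"],o["contact_force"],o["tool_rot"])
save(np.hstack([i[100:300,60:460],cv2.resize(j[180:280,250:400],None,fx=2.67,fy=2.0)[:200]]),"w5")
E
```

```text
[0.49338679 0.21773102 0.14647794] 7.4833 [ 0.36527822 -0.51148864 -3.02975166] [-1.11598844e-04  9.79275641e-01  2.02531918e-01  1.71404263e-04]
```

View pics/w5.png

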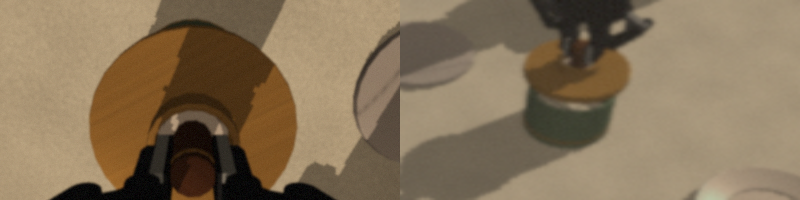

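Request:
{"op": "move_arm", "data": {"commands": "0 0 0 0.4 0 0 0;0 0 0 0.4 0 0 0;0 0 0 0.4 0 0 0;0 0 0 0.4 0 0 0;0 0 0 0.2 0 0 0;0 0 0 0.2 0 0 0;0 0 0 0.2 0 0 0;0 0 0 0 0 0 0;0 0 0 0 0 0 0"}}

```text
t: 8.23
eef_pos: [0.4932, 0.2175, 0.1243]
tool_rot: [-0.0, 0.979, 0.203, -0.0]
contact_force: [0.2, 0.1, -3.3]
gripper_width: 0.208
```

Request:
{"op": "move_arm", "data": {"commands": "0 0 0 0.15 0 0 0;0 0 0 0.15 0 0 0;0 0 0 0.15 0 0 0;0 0 0 0.15 0 0 0;0 0 0 0 0 0 0;0 0 0 0 0 0 0"}}

```text
t: 8.73
eef_pos: [0.4932, 0.2175, 0.1182]
tool_rot: [0.0, 0.979, 0.202, -0.0]
contact_force: [0.1, 0.5, -2.3]
gripper_width: 0.21
```

Request:
{"op": "move_arm", "data": {"commands": "0 0 0 0.1 0 0 0;0 0 0 0.1 0 0 0;0 0 0 0.1 0 0 0;0 0 0 0.05 0 0 0;0 0 0 0 0 0 0;0 0 0 0 0 0 0"}}

```text
t: 9.23
eef_pos: [0.4932, 0.2175, 0.1148]
tool_rot: [0.0, 0.979, 0.202, -0.0]
contact_force: [0.1, -0.5, -1.8]
gripper_width: 0.206
```

Request:
{"op": "move_arm", "data": {"commands": "0 0 0 0.05 0 0 0;0 0 0 0.05 0 0 0;0 0 0 0.05 0 0 0;0 0 0 0 0 0 0;0 0 0 0 0 0 0"}}

```text
t: 9.65
eef_pos: [0.4933, 0.2176, 0.1136]
tool_rot: [-0.0, 0.979, 0.203, 0.0]
contact_force: [-2.0, 0.1, 1.6]
gripper_width: 0.211
```

Request:
{"op": "move_arm", "data": {"commands": "0 0 0 0.05 0 0 0;0 0 0 0 0 0 0;0 0 0 0 0 0 0;0 0 0 0 0 0 0", "force": 20}}

```text
t: 9.98
eef_pos: [0.4932, 0.2177, 0.1135]
tool_rot: [0.0, 0.979, 0.203, 0.0]
contact_force: [-3.2, -1.7, 7.1]
gripper_width: 0.209
```

Request:
{"op": "move_arm", "data": {"commands": "0.3 0 0 0 0 0 0;0.3 0 0 0 0 0 0;0.4 0 0 0 0 0 0;0.5 0 0 0 0 0 0;0.65 0 0 0 0 0 0;0.8 0 0 0 0 0 0;0.8 0 0 0 0 0 0;0.8 0 0 0 0 0 0"}}

```text
t: 10.65
eef_pos: [0.4932, 0.2175, 0.1128]
tool_rot: [0.0, 0.979, 0.202, 0.0]
contact_force: [0.2, 0.1, -0.2]
gripper_width: 0.802
```

```bash
python3 - <<'E'
from h import *
i,K,M=cam("wrist"); j,K2,M2=cam("scene"); o=bot.get_obs();print(o["eef_pos"],o["t"],o["contact_force"],o["gripper_width"])
np.savez("w6.npz",i=i,K=K,M=M)
save(np.hstack([i[100:300,60:460],cv2.resize(j[190:260,270:370],None,fx=4,fy=2.86)[:200]]),"w6")
E
```

```text
[0.4932025  0.21750123 0.11277186] 10.75 [-0.04350314 -0.37058743 -0.52689725] 0.8020390708870677
```

View pics/w6.png

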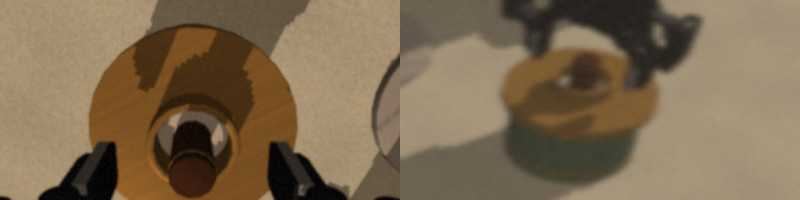

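```bash
python3 - <<'E'
from rim import *
d=np.load("w6.npz"); i,K,M=d["i"],d["K"],d["M"]
m=cv2.inRange(cv2.cvtColor(i,cv2.COLOR_RGB2HSV),(8,110,50),(28,255,255)); m[:,:145]=0;m[:,362:]=0;m[245:]=0;m[:115]=0
h=cv2.convexHull(max(cv2.findContours(m,0,1)[0],key=cv2.contourArea))[:,0]; h=h[h[:,1]<238]
for z in(.092,):
  P=np.array([ray(K,M,u,v,z)[:2] for u,v in h])
  f=least_squares(lambda p:np.hypot(*(P-p[:2]).T)-p[2],[.493,.217,.056],loss="soft_l1",f_scale=.001).x
  o=bot.get_obs(); e=f[:2]-o["eef_pos"][:2]; print(f,e, "tool x,y mm",1000*(e@[.917,.398]),1000*(e@[.398,-.917]))
E
```

```text
[0.4946454  0.21817391 0.05515875] [0.0014429  0.00067268] tool x,y mm 1.5908649293969221 -0.042573494716929665
```

Request:
{"op": "move_arm", "data": {"commands": "0.8 0.15 0 0.3 0 0 0;0.8 0 0 0.5 0 0 0;0.8 0 0 0.5 0 0 0;0.8 0 0 0.4 0 0 0;0.8 0 0 0.2 0 0 0;0.8 0 0 0 0 0 0;0.75 0 0 0 0 0 0;0.7 0 0 0 0 0 0;0.65 0 0 0 0 0 0;0.65 0 0 0 0 0 0"}}

```text
t: 11.58
eef_pos: [0.4947, 0.2182, 0.094]
tool_rot: [-0.0, 0.979, 0.202, 0.0]
contact_force: [-0.4, -0.4, 0.6]
gripper_width: 0.655
```

Request:
{"op": "move_arm", "data": {"commands": "0.62 0 0 0 0 0 0;0.6 0 0 0 0 0 0;0.58 0 0 0 0 0 0;0.56 0 0 0 0 0 0;0.54 0 0 0 0 0 0;0.52 0 0 0 0 0 0;0.48 0 0 0 0 0 0;0.45 0 0 0 0 0 0;0.45 0 0 0 0 0 0;0.45 0 0 0 0 0 0", "force": 25}}

```text
t: 12.42
eef_pos: [0.4947, 0.2181, 0.0941]
tool_rot: [0.0, 0.979, 0.202, 0.0]
contact_force: [-2.1, -0.6, 5.0]
gripper_width: 0.53
```

```bash
python3 - <<'E'
from h import *
i,K,M=cam("wrist"); j,K2,M2=cam("scene"); o=bot.get_obs();print(o["eef_pos"],o["t"],o["contact_force"],o["torque"],o["gripper_width"])
save(np.hstack([i[100:300,60:460],cv2.resize(j[190:260,270:370],None,fx=4,fy=2.86)[:200]]),"w7")
E
```

```text
[0.49465991 0.21808563 0.09410272] 12.5167 [-1.2157529  -0.68501781  5.97934928] [-0.24225763  0.29805313  0.01828303] 0.5308877688110657
```

View pics/w7.png

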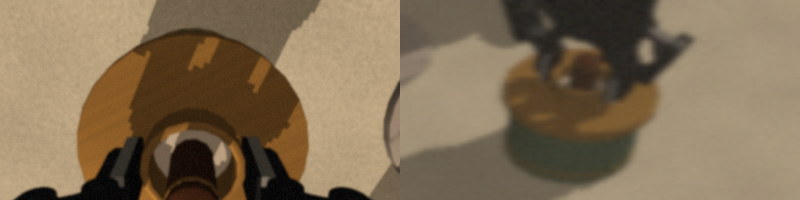

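Request:
{"op": "move_arm", "data": {"commands": "0.3 0 0 0 0 0 0;0.3 0 0 -0.1 0 0 0;0.3 0 0 -0.2 0 0 0;0.3 0 0 -0.3 0 0 0;0.3 0 0 -0.4 0 0 0;0.3 0 0 -0.4 0 0 0;0.3 0 0 -0.2 0 0 0;0.3 0 0 0 0 0 0;0.3 0 0 0 0 0 0", "force": 40}}

```text
t: 13.27
eef_pos: [0.4947, 0.2181, 0.11]
tool_rot: [-0.0, 0.979, 0.202, 0.0]
contact_force: [-0.2, 1.5, -0.8]
gripper_width: 0.516
```

```bash
python3 - <<'E'
from h import *
i,K,M=cam("wrist"); j,K2,M2=cam("scene"); o=bot.get_obs();print(o["eef_pos"],o["t"],o["contact_force"],o["torque"],o["gripper_width"])
save(np.hstack([i[100:300,60:460],cv2.resize(j[190:260,270:370],None,fx=4,fy=2.86)[:200]]),"w8")
E
```

```text
[0.49448065 0.21799173 0.10967685] 13.3667 [ 0.9525841  -0.61509067 -0.93052468] [ 0.03790324 -0.00929075 -0.00738838] 0.5170896643451292
```

View pics/w8.png

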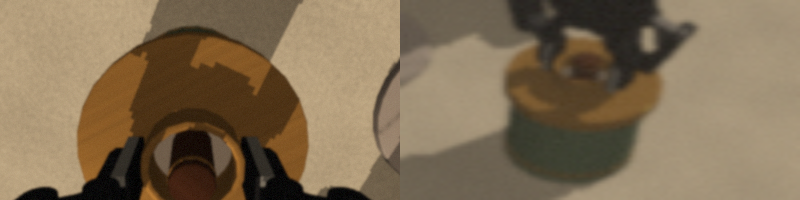

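Request:
{"op": "move_arm", "data": {"commands": "0.3 0 0 -0.3 0 0 0;0.3 0 0 -0.6 0 0 0;0.3 0 0 -0.8 0 0 0;0.3 0 0 -0.9 0 0 0;0.3 0 0 -0.9 0 0 0;0.3 0 0 -0.9 0 0 0;0.3 0 0 -0.9 0 0 0;0.3 0 0 -0.9 0 0 0;0.3 0 0 -0.8 0 0 0;0.3 0 0 -0.4 0 0 0;0.3 0 0 0 0 0 0;0.3 0 0 0 0 0 0"}}

```text
t: 14.37
eef_pos: [0.4946, 0.218, 0.1839]
tool_rot: [0.0, 0.979, 0.202, 0.0]
contact_force: [-0.3, -0.9, -1.4]
gripper_width: 0.524
```

```bash
python3 - <<'E'
from h import *
i,K,M=cam("wrist"); j,K2,M2=cam("scene"); k,K3,M3=cam("top"); o=bot.get_obs();print(o["eef_pos"],o["t"],o["contact_force"],o["torque"],o["gripper_width"],o["tool_rot"])
np.savez("s9.npz",i=j,K=K2,M=M2)
save(np.hstack([cv2.resize(j[160:270,260:370],(440,440)),cv2.resize(k[90:240,130:260],(360,440))]),"w9")
def proj(p):
    c=np.linalg.inv(M2)@[*p,1]; q=K2@c[:3]; return (q[:2]/q[2]).round(1)
print("expect knob top",proj([.4938,.217,.137]),"flange centre",proj([.4938,.217,.089]))
E
```

```text
[0.49421109 0.21784869 0.18320034] 14.5167 [-0.32581838 -0.00805147 -1.13973879] [ 0.00417228 -0.02370166 -0.01924615] 0.5225873439610402 [ 1.56045220e-04  9.79283319e-01  2.02494044e-01 -5.64447304e-04]
expect knob top [316.6 209.5] flange centre [314.8 220.8]
```

```bash
python3 - <<'E'
from h import *
d=np.load("s9.npz");i,K,M=d["i"],d["K"],d["M"]
def proj(p):
    c=np.linalg.inv(M)@[*p,1]; q=K@c[:3]; return q[:2]/q[2]
c=np.array([.4942,.2172]); v=M[:2,3]-c; v/=np.linalg.norm(v)
for ang in(-50,0,50):
    a=np.deg2rad(ang);R=np.array([[np.cos(a),-np.sin(a)],[np.sin(a),np.cos(a)]]);f=c+.047*(R@v)
    print(ang,"z.089,.085,.07",[proj([*f,z]).round(1).tolist() for z in(.089,.085,.07)])
    u,w=proj([*f,.087]); u=int(round(u))
    print([(r,i[r,u].tolist()) for r in range(int(w)-8,int(w)+6)])
print("brass near/far edge rows",proj([*(c+.056*v),.168]),proj([*(c-.056*v),.182]))
E
```

```text
-50 z.089,.085,.07 [[300.8, 226.8], [300.7, 227.7], [300.3, 231.1]]
[(219, [162, 142, 120]), (220, [163, 144, 121]), (221, [162, 142, 119]), (222, [162, 144, 120]), (223, [159, 139, 118]), (224, [156, 137, 116]), (225, [137, 121, 102]), (226, [112, 100, 85]), (227, [94, 85, 71]), (228, [81, 75, 63]), (229, [70, 69, 55]), (230, [61, 61, 47]), (231, [59, 61, 47]), (232, [57, 57, 43])]
0 z.089,.085,.07 [[312.8, 233.5], [312.7, 234.4], [312.2, 237.7]]
[(225, [108, 97, 82]), (226, [110, 98, 83]), (227, [130, 114, 96]), (228, [155, 137, 114]), (229, [163, 144, 121]), (230, [163, 143, 120]), (231, [165, 145, 121]), (232, [163, 143, 120]), (233, [153, 133, 112]), (234, [117, 106, 86]), (235, [81, 78, 63]), (236, [63, 64, 50]), (237, [64, 67, 52]), (238, [65, 67, 54])]
50 z.089,.085,.07 [[326.4, 231.0], [326.2, 231.9], [325.6, 235.3]]
[(223, [162, 145, 121]), (224, [163, 144, 121]), (225, [164, 144, 122]), (226, [165, 146, 123]), (227, [163, 145, 122]), (228, [161, 143, 120]), (229, [163, 142, 120]), (230, [156, 139, 117]), (231, [138, 124, 102]), (232, [107, 101, 82]), (233, [81, 82, 64]), (234, [67, 71, 53]), (235, [62, 66, 50]), (236, [64, 66, 49])]
brass near/far edge rows [315.35032329 217.19306091] [320.42528165 184.25660469]
```

```bash
python3 -c "
from station import bot
print(bot.hand_in())"
```

```text
the job is handed in; nothing more can be done
None
```

The sugar caddy is closed with the white inner lid seated. The arm is holding the brass lid level above it, and the job is handed in at about 14.5 s of the 59 s allowed.

I lifted the nested lids together by the knob and lowered them into the caddy, which made contact at the expected height with about 7 N. I then let go, took the brass collar and raised it 89 mm straight up, which is 30 mm more than it needs to clear the knob.

**Last checks:**
- **Brass lid:** the gripper carries about 1.1 N, which is the brass lid alone. It reads about 45 mm open, matching the collar, and the tool points straight down.
- **Inner lid:** in the last scene image the white flange meets the green rim at all three points I checked, within about 1 pixel (roughly 2–4 mm in height) of the fully seated position.

**Not checked:**
- I could not view the final picture because the viewer's limit was reached, so that last check rests on pixel values only.
- I did not separately re-measure the caddy's position or the rest of the setting afterwards. No contact force suggested a collision.

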